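Ready the marking-out corner under the bench lamp

ROBOT

A 6-joint arm with a two-finger parallel gripper is mounted at the origin on the work surface. World frame = base frame: x ahead of the robot, y to its left, z up, the work surface at z = 0. Lengths are in m, angles in rad, forces in N, time in s.
With the tool pointing down it reaches from about 0.25 to 0.775 m from the base axis. Payload 4 kg.
Tool frame: the origin (TCP) lies midway between the tips of the shut fingers; the grasp point (between the pads) lies 19 mm behind it (bot.grasp_offset is the distance from the TCP to the grasp point, in m); z points along the fingers, y is the line along which they close (so a half turn about z gives the same grasp; the last joint's range is limited). The gripper opens to 85 mm and grips with 20 to 120 N. Pads are 22 mm wide; open, the fingers measure 114 mm over their backs; the gripper's body (76 mm by 85 mm) begins 54 mm behind the grasp point. The pads swing forward as they close: fully open they stand 13 mm farther back than shut.
Start: joints at [-1.442, 0.087, 1.371, -0, 1.684, -0.103], TCP at [0.126, -0.535, 0.231] pointing down, gripper open.
Joint ranges: [-3.1, 3.1], [-0.76, 2.03], [0.27, 2.55], [-1.08, 4.22], [0.17, 2.65], [-2.57, 2.57]. Speed limits (rad/s): [2.79, 2.79, 3.14, 3.14, 3.14, 3.14].

INTERFACE

Orientations are given as a rotation vector (axis times angle).
In Python, from station import bot, eoat, solver, viewer, workorder gives the robot as it stands. The module is installed in compiled form; this text tells all that it offers. Calls block until the motion is done:
- bot.move_ptp(position, orientation): joint-space move of the TCP to a pose.
- bot.movel(position, speed=0.15, ori=None, threshold=None): straight line of the TCP; ori=None keeps the orientation; speed is the mean speed in m/s. With threshold (N) it stops when the force on the tool has changed by that much, and returns True; else False.
- bot.move_j(angles): joint-space move.
- eoat.release() and eoat.grasp(newtons=None): open the fingers fully, or close them until they stop; newtons is the grip in N (None keeps the last).
- bot.pause(seconds).
- solver.inverse_kinematics(position, orientation): joint angles nearest the present ones, or None.
- bot.sense(): the state.
- viewer.grab_frame(name): name is "scene" or "top" or "wrist"; returns (picture, depth): 400x640x3 uint8, red, green, blue; 400x640 float32, m along the optical axis (not along the pixel's ray), 0 where there is no reading.
- viewer.calibration(name): a dict with "fx", "fy", "cx", "cy" (pixels), "k1" (the pictures are not rectified: a ray, as slopes to the right and down, at radius r is drawn at 1 + k1 r^2 times it, then the intrinsics apply), "rvec" (rotation vector, rad) and "tvec" (3), from world to camera coordinates, as OpenCV has them. Camera axes: x right, y down, z forward; pixel columns grow to the right and rows downward; lengths in m; the calibration is good to about 2 mm. A picture is of the moment at which its call begins: read the wrist's pose just before it. calibration takes no time and is no camera call; for the wrist camera it gives the pose at the moment of the call.
A pose or a line that the arm cannot do raises bot.Unreachable and nothing moves.
- workorder.finish_job(): hands the job in; it is judged then, once.
The state is a dict: "time": time; "joints": joint angles; "joint_velocities": joint speeds; "tau": joint torques, N m; "tool_pos": TCP position; "eef_rot": TCP orientation; "wrist_force": force on the tool from outside, world axes, zero at the start; "moment": the same for the moment, N m; "opening": finger opening in m; "grip_force": force on a finger pad.
Only numpy, scipy, OpenCV 4.12 (cv2) and the standard library are available. Lean on these libraries where they do the work, as an engineer would, in place of code of your own. Each camera call takes 0.05 s, during which the arm holds its last target. There are 200 camera calls.

TASK

Get the marking-out corner ready: stand all the thread cones left on the card pattern upright in the wooden thread tray first, because the lamp sits so low that it must not run into them, and only then swing the lamp's arm round until its head is right over the ringed mark in the middle of the pattern and tip the head level, so that it shines straight down. Put one iron weight on each end of the pattern, about the middle of that end, and switch the lamp on at its toggle; leave the shears, screwdriver, oil bottle, pin dish, thimble and chalk tin where they are.

Things in the scene. Friction and masses are not known exactly. Their poses are not given: they have to be found in the camera images.
- cone1_mid (a point): cone of sewing thread, standing upright on its wide end; 161 mm tall, 62 mm across its base flange (6 mm thick); the thread tapers from 59 mm across at the bottom to 47 mm at 150 mm up, then a bare core 27 mm across up to 161 mm; 180 g. This point is on its axis 80 mm above its underside; z is its axis, up. May be absent (None)
- cone2_mid (a point): cone of sewing thread, standing upright on its wide end; 161 mm tall, 62 mm across its base flange (6 mm thick); the thread tapers from 59 mm across at the bottom to 47 mm at 150 mm up, then a bare core 27 mm across up to 161 mm; 180 g. This point is on its axis 80 mm above its underside; z is its axis, up. May be absent (None)
- cone3_mid (a point): cone of sewing thread, standing upright on its wide end; 161 mm tall, 62 mm across its base flange (6 mm thick); the thread tapers from 59 mm across at the bottom to 47 mm at 150 mm up, then a bare core 27 mm across up to 161 mm; 180 g. This point is on its axis 80 mm above its underside; z is its axis, up. May be absent (None)
- cone4_mid (a point): cone of sewing thread, standing upright on its wide end; 161 mm tall, 62 mm across its base flange (6 mm thick); the thread tapers from 59 mm across at the bottom to 47 mm at 150 mm up, then a bare core 27 mm across up to 161 mm; 180 g. This point is on its axis 80 mm above its underside; z is its axis, up. May be absent (None)
- weight1_knob (a point): cast-iron pattern weight: disc 68 mm across and 22 mm high with an upright round knob 25 mm across rising from 24 to 54 mm; 450 g. This point is in the middle of the knob, on the axis, 40 mm above the underside; z is up
- weight2_knob (a point): cast-iron pattern weight: disc 68 mm across and 22 mm high with an upright round knob 25 mm across rising from 24 to 54 mm; 450 g. This point is in the middle of the knob, on the axis, 40 mm above the underside; z is up
- tray: open wooden thread tray fixed on the bench, 320 mm (its x) by 100 mm (its y) outside, 45 mm high, walls and floor 7 mm thick, so the inside is 306 x 86 mm. Origin under its middle at bench height. Room for four cones in one row along x at 75 mm pitch
- pattern: brown card pattern piece lying flat on the bench and held there (under 1.5 mm thick, its edge catches nothing; reckon the undersides of things on it at bench height), 180 mm (its x) by 360 mm (its y). Its two ends are the +y and -y ends. Origin: the small round ringed mark in its very middle
- lamp: bench lamp (fixed): grey foot 130 mm across, post up its middle (origin, at bench height). A cream arm, a level round rod 18 mm thick with its centre line 165 mm above the bench, swivels on the post (top at 186 mm) and carries a cream box-shaped head. So low that arm and head hit any cone in their way. Switch box 62 x 44 x 24 mm high, its middle 50 mm to the lamp's -x and 100 mm to its -y
- lamp_arm (a joint): swivel of the arm about the post, rad; held by friction (about 0.3 N m) so it stays where it is left; range -1.2 to 1.5. At 0 the arm points along the lamp body's own -x; it grows as the arm swings towards the lamp body's +y (arm direction in the lamp's frame: -cos, +sin)
- lamp_tilt (a joint): tilt of the head on the arm, rad; held by friction (about 0.45 N m, more than its weight needs) so it stays where it is left; 0: head level, in line with the arm, light facing straight down; positive: outer end raised; range -0.4 to 1.2
- lamp_light (a point): centre of the lamp head: a box 165 mm long, 56 mm wide, 40 mm thick. It lies 90 mm out from the tilt pin, a level cross pin on the arm's centre line 168 mm from the post's axis; so level it is 258 mm from that axis and 165 mm up. x points back along the head to the post, y across the head, z out of its top
- switch (a joint): toggle lever of the lamp switch, rad: 0 off (leaning 0.5 rad to the lamp's -x, as at the start), 1.0 on (leaning 0.5 rad to the lamp's +x); stays where it is left (friction 0.05 N m). It turns about a cross pin along the lamp's y, 22 mm above the bench at the switch box's middle
- switch_tip (a point): ball end, 12 mm across, of the 40 mm long steel toggle lever (8 mm thick) on the switch box
- shears: tailor's shears lying on the bench, 220 mm long, 12 mm high, not part of the job. Origin in the middle, on the bench
- screwdriver: screwdriver lying on the bench, 170 mm long, not part of the job
- oil: white oil bottle, 40 mm across, 130 mm tall, not part of the job. Origin under its middle
- dish: steel pin dish, 90 mm across, 25 mm high, not part of the job. Origin under its middle
- thimble: brass thimble standing on the card pattern, 21 mm across, 22 mm high, not part of the job. Origin under its middle
- chalk: round aluminium chalk tin on the card pattern, 36 mm across, 13 mm high, not part of the job. Origin under its middle
Mind the look-alikes: they are no part of the job. Leave any red look-alike of the part that bears cone2_mid alone. What is shaped like the part that bears cone3_mid but pink or yellow is not meant.

How it is judged:
On the way, in this order (a step that is already met when the one before it is completed fails the run):
1. every thread cone stands upright in the tray (x of cone1_mid in the frame of tray between -0.145 and 0.145 m and y of cone1_mid in the frame of tray between -0.04 and 0.04 m and z of each of cone1_mid, cone2_mid, cone3_mid, cone4_mid in the frame of tray below 0.095 m and angle between each of cone1_mid, cone2_mid, cone3_mid, cone4_mid's own z axis and vertical below 0.12 rad and x of cone2_mid in the frame of tray between -0.145 and 0.145 m and y of cone2_mid in the frame of tray between -0.04 and 0.04 m and x of cone3_mid in the frame of tray between -0.145 and 0.145 m and y of cone3_mid in the frame of tray between -0.04 and 0.04 m and x of cone4_mid in the frame of tray between -0.145 and 0.145 m and y of cone4_mid in the frame of tray between -0.04 and 0.04 m), for 0.2 s.
2. the lamp head is over the ringed mark and level (y of pattern in the frame of lamp_light between -0.02 and 0.02 m and value of joint lamp_tilt between -0.1 and 0.1 rad), for 0.2 s.
At the end, for the whole second after the job is handed in: Cones upright (7 deg) in the tray; mark within 20 mm of the lamp head's long centre line seen from above, head level within 0.1 rad and still; one weight flat on each end of the card, centre in the last 90 mm and within 65 mm of its middle line; toggle on (over 0.8 rad) (all of step 1 and all of step 2 and ((x of weight1_knob in the frame of pattern between -0.065 and 0.065 m and y of weight1_knob in the frame of pattern between 0.09 and 0.185 m and height (world z) of each of weight1_knob, weight2_knob below 0.05 m and angle between each of weight1_knob, weight2_knob's own z axis and vertical below 0.12 rad and x of weight2_knob in the frame of pattern between -0.065 and 0.065 m and y of weight2_knob in the frame of pattern between -0.185 and -0.09 m) or (x of weight1_knob in the frame of pattern between -0.065 and 0.065 m and y of weight1_knob in the frame of pattern between -0.185 and -0.09 m and height (world z) of each of weight1_knob, weight2_knob below 0.05 m and angle between each of weight1_knob, weight2_knob's own z axis and vertical below 0.12 rad and x of weight2_knob in the frame of pattern between -0.065 and 0.065 m and y of weight2_knob in the frame of pattern between 0.09 and 0.185 m)) and value of joint switch above 0.8 rad and velocity of joint lamp_arm between -0.05 and 0.05 rad/s and velocity of joint lamp_tilt between -0.05 and 0.05 rad/s); the robot touches nothing.
It fails at once if the lamp and a cone knock together (contact force between lamp and cone1 above 2 N or contact force between lamp and cone2 above 2 N or contact force between lamp and cone3 above 2 N or contact force between lamp and cone4 above 2 N).
It fails at once if a bystander is moved more than 40 mm (distance of any of shears, screwdriver, oil, dish, thimble, chalk from where it was at the start of the episode above 0.04 m).
Of cone1, cone2, cone3, cone4 only 2 to 4 are there at a start; the rules pass over those that are not, and their reading is None.
At some moment in a run one of weight1, weight2 may be knocked a few centimetres aside while the robot is not near it.
It also fails if it takes over 210 s, if anything falls off the work surface, if the arm or the gripper's body presses on something with over 40 N, if the wrist force passes 120 N, or if a joint passes its speed limit or range.

## Working session

There is one attempt and no reset: what is moved stays moved. The work goes in short steps, each a Python script; the robot and the scene stay as the last script left them, time stands still between calls to the robot, and variables do not carry over. Pictures are saved under pics/ and viewed, at most 14 in all, crops included, and the job is handed in when it is done.

```bash
mkdir -p pics; ls; cat > h.py <<'E'
import numpy as np, cv2
from scipy.spatial.transform import Rotation as R
from station import bot, eoat, solver, viewer, workorder
def cam(n):
    c=viewer.calibration(n); return c, cv2.Rodrigues(np.array(c["rvec"],float))[0], np.array(c["tvec"],float).ravel()
def rays(c,Rm,uv):
    uv=np.atleast_2d(np.asarray(uv,float))
    d=np.c_[(uv[:,0]-c["cx"])/c["fx"],(uv[:,1]-c["cy"])/c["fy"]]
    s=d.copy()
    for _ in range(8): s=d/(1+c["k1"]*(s**2).sum(1,keepdims=True))
    return s
def pix2plane(cm,uv,z):
    c,Rm,t=cm; s=rays(c,Rm,uv); d=np.c_[s,np.ones(len(s))]@Rm; o=-Rm.T@t
    return o+d*((z-o[2])/d[:,2])[:,None]
def cloud(cm,depth):
    c,Rm,t=cm; h,w=depth.shape; u,v=np.meshgrid(np.arange(w),np.arange(h))
    s=rays(c,Rm,np.c_[u.ravel(),v.ravel()]); P=np.c_[s,np.ones(len(s))]*depth.reshape(-1,1)
    return ((P-t)@Rm).reshape(h,w,3)
def proj(cm,P):
    c,Rm,t=cm; q=np.atleast_2d(P)@Rm.T+t; s=q[:,:2]/q[:,2:]; s=s*(1+c["k1"]*(s**2).sum(1,keepdims=True))
    return s*[c["fx"],c["fy"]]+[c["cx"],c["cy"]]
def down(yaw): # tool z down, y axis (closing) at angle yaw from world x
    y=np.array([np.cos(yaw),np.sin(yaw),0]); z=np.array([0,0,-1.]); x=np.cross(y,z)
    return R.from_matrix(np.c_[x,y,z]).as_rotvec()
def save(n,im): cv2.imwrite("pics/"+n+".png",im[:,:,::-1])
E
python3 - <<'E'
from h import *
s=bot.sense(); print(s["time"],s["eef_rot"],s["opening"])
for n in("scene","top"):
    cm=cam(n); im,d=viewer.grab_frame(n); save(n+"0",im); np.savez("/tmp/%s0.npz"%n,im=im,d=d); print(n,-cm[1].T@cm[2],(d>0).mean())
E
```

```text
pics
0.0 [-3.11831341e+00 -3.63039371e-01  1.87047385e-05] 0.08547309956940316
scene [ 1.34485123 -0.28547168  1.20819084] 0.99600390625
top [0.34787336 0.05091339 1.38555322] 0.9961484375
```

View pics/top0.png

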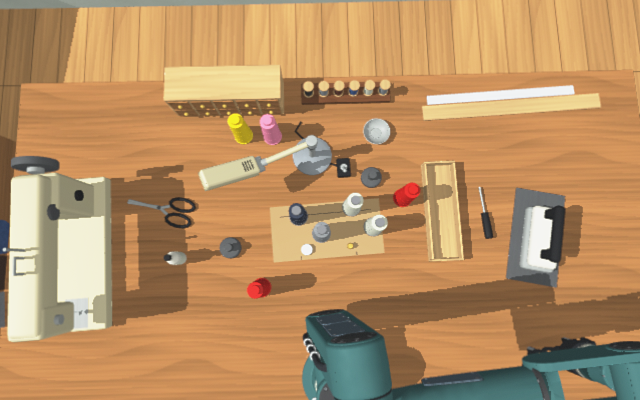

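View pics/scene0.png

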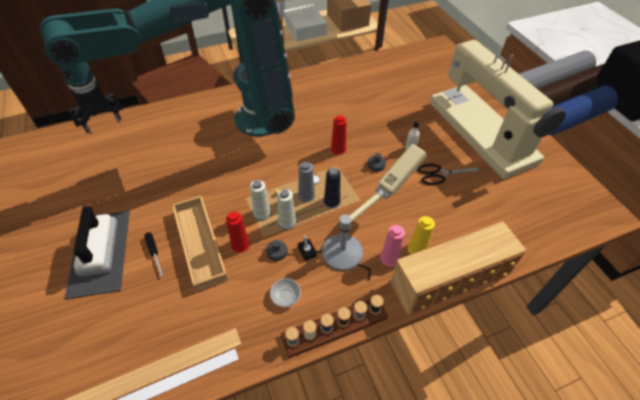

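Top view: four cones stand on the card, white (354,203), white (376,225), grey (321,232) and navy (297,213). The weights are at (372,177) and (231,247), the tray at (443,210), the lamp foot at (312,155), the head at (230,172) and the switch at (343,167). The red, pink and yellow cones are look-alikes. Next I measure them using depth and colour.

```bash
cat > m.py <<'E'
from h import *
f=np.load("/tmp/top0.npz"); im,d=f["im"],f["d"]; cm=cam("top"); P=cloud(cm,d)
x,y,z=P[...,0],P[...,1],P[...,2]
def comps(m,amin=8):
    n,l,st,c=cv2.connectedComponentsWithStats(m.astype(np.uint8))
    for i in range(1,n):
        if st[i,4]>=amin: yield l==i,c[i].round(0),st[i]
area=(x>0.2)&(x<0.85)&(abs(y)<0.6)
for nm,lo,hi in(("conetops",.152,.2),("knob",.045,.07)):
    print(nm)
    for m,c,s in comps(area&(z>lo)&(z<hi)):
        print(c,s[2:],P[m].mean(0).round(3),np.ptp(P[m],0).round(3),im[m].mean(0).astype(int))
def rect(nm,m):
    m=cv2.morphologyEx(m.astype(np.uint8),cv2.MORPH_CLOSE,np.ones((5,5)))
    L=max(comps(m,100),key=lambda t:t[2][4])[0]
    r=cv2.minAreaRect(P[L][:,:2].astype(np.float32)); print(nm,r,L.sum())
rect("tray",(abs(x-.45)<.4)&(z>.038)&(z<.052)&(y<-.1)&(y>-.45))
hsv=cv2.cvtColor(im,cv2.COLOR_RGB2HSV).astype(int)
for uv in((290,250),(340,215),(370,250),(280,225),(265,240),(330,290)): print(uv,hsv[uv[1],uv[0]],P[uv[1],uv[0]].round(3))
cv2.imwrite("pics/top_crop.png",cv2.resize(im[120:310,190:410,::-1],None,fx=3.6,fy=3.0,interpolation=cv2.INTER_CUBIC))
E
python3 m.py
```

```text
conetops
[235. 119.] [12 11 82] [0.78  0.285 0.159] [0.034 0.033 0.016] [239 228  40]
[267. 120.] [12 12 81] [0.776 0.188 0.159] [0.034 0.033 0.016] [240 166 201]
[276. 157.] [ 85  48 745] [0.657 0.16  0.18 ] [0.138 0.242 0.047] [191 188 164]
[413. 189.] [13 11 85] [ 0.556 -0.236  0.159] [0.031 0.036 0.013] [231  52  46]
[356. 200.] [13 14 92] [ 0.527 -0.069  0.159] [0.039 0.036 0.014] [173 175 173]
[297. 210.] [15 10 88] [0.502 0.104 0.159] [0.026 0.041 0.015] [136 138 144]
[380. 222.] [12 12 84] [ 0.461 -0.136  0.16 ] [0.032 0.032 0.015] [167 169 169]
[321. 230.] [11 13 90] [0.444 0.033 0.159] [0.035 0.029 0.014] [158 160 164]
[255. 290.] [15 11 91] [0.278 0.226 0.16 ] [0.028 0.039 0.015] [227  56  52]
[325. 313.] [ 41   9 136] [0.212 0.028 0.181] [0.018 0.111 0.048] [50 59 58]
knob
[211. 110.] [4 3 8] [0.849 0.38  0.06 ] [0.002 0.014 0.019] [127  91  59]
[231. 110.] [16  3 25] [0.849 0.319 0.055] [0.002 0.05  0.022] [119  86  57]
[247. 110.] [16  4 27] [0.849 0.263 0.057] [0.003 0.05  0.023] [118  86  56]
[270. 109.] [16  3 33] [0.849 0.189 0.057] [0.003 0.051 0.022] [122  88  58]
[... 1578 characters left out ...]
59.] [ 9 13 34] [0.372 0.473 0.058] [0.037 0.02  0.021] [147 149 135]
[459. 258.] [ 9  4 16] [ 0.353 -0.396  0.047] [0.009 0.025 0.005] [226 193 134]
[443. 259.] [11  2 16] [ 0.35  -0.346  0.047] [0.004 0.031 0.006] [234 203 139]
[265. 284.] [11 16 28] [0.288 0.209 0.057] [0.046 0.031 0.023] [130  32  30]
tray ((0.5075235962867737, -0.17954865097999573), (0.46083781123161316, 0.3194253146648407), 89.9844970703125) 677
(290, 250) [ 19 102 226] [0.392 0.134 0.003]
(340, 215) [ 18  99 149] [ 0.502 -0.031  0.002]
(370, 250) [ 20 101 224] [ 0.386 -0.124  0.005]
(280, 225) [ 20 102 225] [0.474 0.166 0.001]
(265, 240) [ 14 145 204] [ 0.426  0.215 -0.001]
(330, 290) [ 14 144 202] [0.262 0.009 0.003]
```

View pics/top_crop.png

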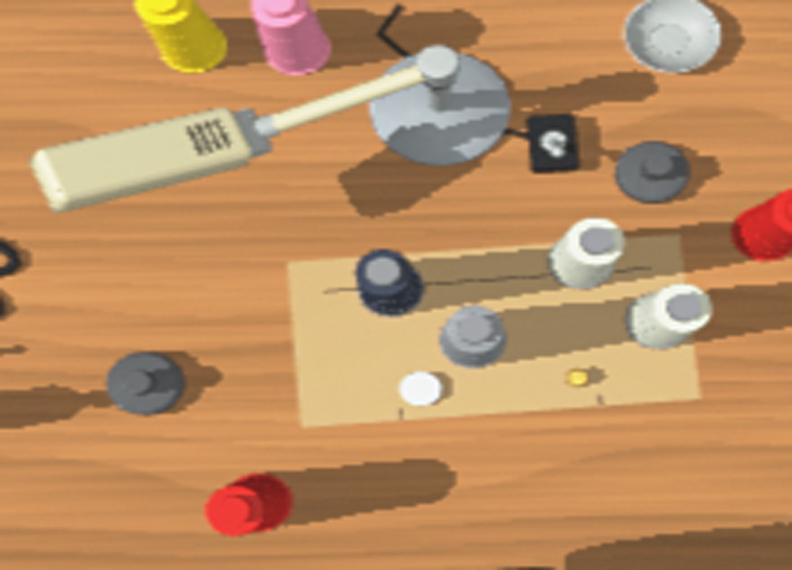

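Zoomed crop: the post top is at crop (438,62), the switch box at (553,143), the card corners near (288,262), (683,238), (700,400) and (302,427), and the chalk tin and thimble are on the near half of the card. Next I measure tray, pattern, lamp and switch.

```bash
cat >> m.py <<'E'
print("=====")
rect("tray",(x>.3)&(x<.72)&(z>.036)&(z<.054)&(y<-.295)&(y>-.42))
pm=(hsv[...,1]<122)&(hsv[...,1]>80)&(hsv[...,0]>15)&(hsv[...,0]<24)&(abs(z)<.012)&(x>.3)&(x<.62)&(y>-.25)&(y<.3)
pm=cv2.morphologyEx(cv2.morphologyEx(pm.astype(np.uint8),cv2.MORPH_OPEN,np.ones((3,3))),cv2.MORPH_CLOSE,np.ones((3,3)))
ys,xs=np.nonzero(pm); Q=pix2plane(cm,np.c_[xs,ys],0.001); r=cv2.minAreaRect(Q[:,:2].astype(np.float32)); print("pattern",r,cv2.boxPoints(r).round(3).tolist())
lm=(z>.12)&(x>.55)&(x<.76)&(y>-.02)&(y<.34)
bx=lambda m:(P[m].mean(0).round(3),np.ptp(P[m],0).round(3),m.sum())
pt=lm&(abs(x-.69)<.04)&(abs(y-.05)<.05)&(hsv[...,1]<40)&(z>.17)
print("post",bx(pt))
cream=lm&(hsv[...,1]>25)&(hsv[...,0]>15)&(hsv[...,0]<35)
hd=P[cream]; 
for a,b in((.02,.06),(.06,.1),(.1,.14),(.14,.17),(.17,.2),(.2,.23),(.23,.26),(.26,.3)):
    k=(hd[:,1]>a)&(hd[:,1]<b); print(a,np.median(hd[k],0).round(3),len(hd[k]))
sb=(hsv[...,2]<60)&(x>.58)&(x<.70)&(y<-.01)&(y>-.09)&(z>.014)&(z<.04)
print("box",bx(sb),cv2.minAreaRect(P[sb][:,:2].astype(np.float32)))
# foot outline
ft=(hsv[...,1]<40)&(z>.004)&(z<.03)&(x>.58)&(x<.8)&(y>-.04)&(y<.14); print("foot",cv2.minEnclosingCircle(P[ft][:,:2].astype(np.float32)))
E
python3 m.py | sed '1,/=====/d'
```

```text
tray ((0.5075170993804932, -0.17957031726837158), (0.46082985401153564, 0.3194863498210907), 89.97529602050781) 718
pattern ((0.45538321137428284, 0.01545289158821106), (0.17988812923431396, 0.35968390107154846), 3.579965114593506) [[0.3540000021457672, 0.1889999955892563], [0.37700000405311584, -0.17000000178813934], [0.5559999942779541, -0.15800000727176666], [0.5339999794960022, 0.20100000500679016]]
post (array([0.7  , 0.062, 0.182]), array([0.041, 0.059, 0.02 ]), np.int64(134))
0.02 [0.718 0.053 0.183] 2
0.06 [0.689 0.084 0.172] 63
0.1 [0.676 0.12  0.171] 84
0.14 [0.661 0.155 0.172] 70
0.17 [0.651 0.181 0.171] 47
0.2 [0.623 0.223 0.191] 117
0.23 [0.621 0.245 0.202] 250
0.26 [0.609 0.281 0.217] 377
box (array([ 0.656, -0.044,  0.023]), array([0.06 , 0.039, 0.014]), np.int64(141)) ((0.6566696763038635, -0.044581443071365356), (0.05904415249824524, 0.03849654272198677), 4.343562126159668)
foot ((0.7034139633178711, 0.032050970941782), 0.10227486491203308)
```

```bash
cat > m2.py <<'E'
import io,contextlib
with contextlib.redirect_stdout(io.StringIO()): exec(open("m.py").read())
m=(x>.3)&(x<.72)&(z>.038)&(z<.053)&(y<-.295)&(y>-.415)&(hsv[...,0]>12)&(hsv[...,0]<30)&(hsv[...,1]>60)
r=cv2.minAreaRect(P[m][:,:2].astype(np.float32)); print(r,m.sum())
rt=m&(y<-.39); lf=m&(y>-.32)
for k in(rt,lf):
    p=np.polyfit(x[k],y[k],1); print(p, x[k].min(),x[k].max())
ori=down(np.pi/2+.017)
for p in [(.62,-.355,.11),(.62,-.355,.30),(.40,-.36,.30),(.527,-.069,.3),(.461,-.136,.3),(.444,.033,.3),(.502,.104,.3),(.659,.162,.15),(.659,.162,.25)]:
    for o in (ori,down(-np.pi/2+.017)):
        q=solver.inverse_kinematics(np.array(p),o); print(p,None if q is None else np.round(q,2))
E
python3 m2.py
```

```text
((0.5074947476387024, -0.3571206331253052), (0.3200506567955017, 0.10291547328233719), 0.7029018402099609) 628
[ 0.01517135 -0.40985966] 0.35019976828495825 0.6649467997734585
[ 0.01508501 -0.31794934] 0.34916775670947425 0.6638474403976815
(0.62, -0.355, 0.11) [-0.6   0.5   1.09  0.    1.55 -2.19]
(0.62, -0.355, 0.11) [-0.6   0.5   1.09  0.    1.55  0.95]
(0.62, -0.355, 0.3) [-0.6   0.48  0.74  0.    1.92 -2.19]
(0.62, -0.355, 0.3) [-0.6   0.48  0.74  0.    1.92  0.95]
(0.4, -0.36, 0.3) [-0.84  0.06  1.27  0.    1.82 -2.43]
(0.4, -0.36, 0.3) [-0.84  0.06  1.27  0.    1.82  0.72]
(0.527, -0.069, 0.3) [-0.24  0.04  1.28  0.    1.82 -1.82]
(0.527, -0.069, 0.3) [-0.24  0.04  1.28  0.    1.82  1.32]
(0.461, -0.136, 0.3) [-0.4  -0.07  1.4   0.    1.82 -1.99]
(0.461, -0.136, 0.3) [-0.4  -0.07  1.4   0.    1.82  1.15]
(0.444, 0.033, 0.3) [-0.05 -0.15  1.47  0.    1.83 -1.64]
(0.444, 0.033, 0.3) [-0.05 -0.15  1.47  0.    1.83  1.5 ]
(0.502, 0.104, 0.3) [ 0.09  0.    1.33 -0.    1.82 -1.49]
(0.502, 0.104, 0.3) [0.09 0.   1.33 0.   1.82 1.65]
(0.659, 0.162, 0.15) [ 0.16  0.4   1.15 -0.    1.59 -1.43]
(0.659, 0.162, 0.15) [0.16 0.4  1.15 0.   1.59 1.71]
(0.659, 0.162, 0.25) [ 0.16  0.38  0.98 -0.    1.78 -1.43]
(0.659, 0.162, 0.25) [0.16 0.38 0.98 0.   1.78 1.71]
```

```bash
cat >> h.py <<'E'
TR=np.array([.5075,-.3571]); TY=.0125
def slot(s): return TR+s*np.array([np.cos(TY),np.sin(TY)])
def cone(xy,s,ztcp=.101,up=.20):
    o=down(-np.pi/2+TY); t=slot(s)
    bot.move_ptp([*xy,ztcp+.10],o)
    bot.movel([*xy,ztcp],speed=.15)
    eoat.grasp(30); a=bot.sense()["opening"]
    bot.movel([*xy,ztcp+up],speed=.25)
    bot.move_ptp([*t,ztcp+up],o)
    b=bot.sense()
    bot.movel([*t,ztcp+.03],speed=.25)
    st=bot.movel([*t,ztcp+.0075],speed=.05,threshold=8)
    z=bot.sense()["tool_pos"]; eoat.release()
    bot.movel([*t,ztcp+.10],speed=.25)
    print("open",round(a,4),round(b["opening"],4),b["wrist_force"].round(1) if hasattr(b["wrist_force"],"round") else b["wrist_force"],st,np.round(z,3),bot.sense()["time"])
E
python3 - <<'E'
from h import *
cone((.461,-.136),.1125)
c=viewer.grab_frame("top")[0]; cv2.imwrite("pics/c1.png",c[120:310,190:510,::-1])
E
```

```text
open 0.0491 0.0492 [-0.9  0.2 -1.6] True [ 0.62  -0.355  0.109] 7.525
```

View pics/c1.png

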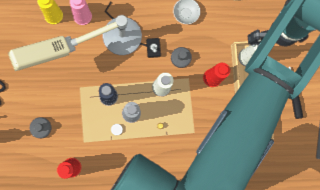

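The first cone went into the far slot: crop (247,52), with touch-down at floor height. The others are undisturbed, so I do the remaining three.

```bash
python3 - <<'E'
from h import *
cone((.527,-.069),.0375)
cone((.444,.033),-.0375)
cone((.502,.104),-.1125)
bot.move_ptp([.3,-.25,.35],down(-np.pi/2)) if False else bot.move_j([-1.442,0.087,1.371,0,1.684,-0.103])
im,d=viewer.grab_frame("top"); save("c4",im); np.savez("/tmp/top0.npz",im=im,d=d)
E
python3 m.py | sed '/=====/,$d'|grep -v '\[1[12][0-9] '
```

```text
open 0.049 0.0488 [-0.3 -0.2 -2.3] True [ 0.545 -0.356  0.109] 14.325
open 0.0492 0.0486 [-0.3  0.3 -1.1] True [ 0.47  -0.357  0.109] 21.7583
open 0.0489 0.0487 [ 0.3  0.8 -1.3] True [ 0.395 -0.358  0.109] 29.6667
conetops
[235. 119.] [13 10 78] [0.78  0.284 0.159] [0.029 0.036 0.013] [239 228  41]
[267. 120.] [10 12 80] [0.775 0.189 0.159] [0.035 0.028 0.012] [241 167 202]
[276. 157.] [ 82  47 744] [0.657 0.161 0.18 ] [0.134 0.234 0.044] [192 188 164]
[451. 167.] [ 17  16 196] [ 0.618 -0.353  0.16 ] [0.046 0.047 0.022] [200 201 195]
[412. 190.] [15 15 95] [ 0.554 -0.236  0.159] [0.042 0.042 0.014] [230  52  47]
[453. 192.] [ 17  16 200] [ 0.545 -0.353  0.161] [0.046 0.047 0.022] [200 201 194]
[455. 217.] [ 17  16 210] [ 0.469 -0.355  0.161] [0.044 0.047 0.021] [155 158 160]
[457. 244.] [ 17  16 209] [ 0.394 -0.354  0.161] [0.043 0.047 0.021] [105 108 118]
[254. 290.] [14 15 99] [0.278 0.228 0.159] [0.039 0.037 0.017] [230  57  53]
[326. 313.] [ 41  10 136] [0.212 0.027 0.181] [0.018 0.111 0.047] [51 59 59]
knob
[206. 111.] [ 6  5 15] [0.849 0.399 0.055] [0.006 0.02  0.023] [142 108 
[... 1183 characters left out ...]
8.] [10 14 42] [0.375 0.474 0.058] [0.04  0.023 0.024] [146 147 133]
[439. 259.] [ 8  2 10] [ 0.351 -0.332  0.047] [0.004 0.021 0.004] [234 202 138]
[453. 259.] [10  3 14] [ 0.351 -0.375  0.047] [0.006 0.028 0.004] [212 175 120]
[265. 285.] [11 17 27] [0.285 0.209 0.056] [0.05  0.032 0.024] [133  33  31]
tray ((0.5069887638092041, -0.3569689095020294), (0.3196350634098053, 0.10155734419822693), 1.2007273435592651) 648
(290, 250) [ 19 102 226] [0.392 0.134 0.002]
(340, 215) [ 19 102 225] [ 0.502 -0.031  0.002]
(370, 250) [ 20 102 226] [ 0.386 -0.125 -0.006]
(280, 225) [ 20 103 225] [ 0.475  0.166 -0.005]
(265, 240) [ 14 144 205] [0.426 0.215 0.004]
(330, 290) [ 14 143 203] [0.262 0.009 0.002]
```

View pics/c4.png

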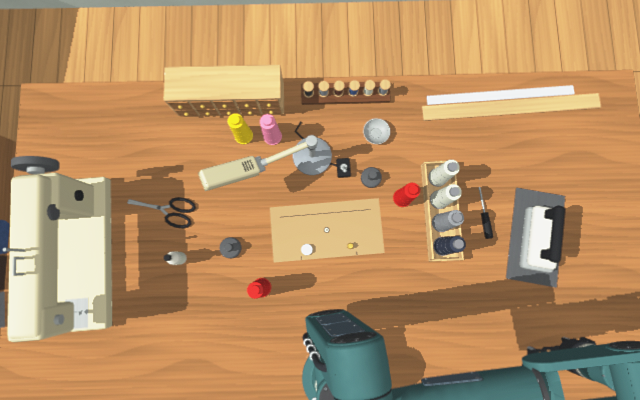

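All four cones stand in the tray, and the ring mark is visible at (326,230), where the measured card centre puts it. Next come the weights and the switch.

```bash
cat >> h.py <<'E'
PC=np.array([.455,.0155]); PY=np.array([-.0625,.998])
def weight(xy,t,yaw=0.,zt=.026):
    o=down(yaw)
    bot.move_ptp([*xy,.13],o); bot.movel([*xy,zt],speed=.12)
    eoat.grasp(40); a=bot.sense()["opening"]
    bot.movel([*xy,.10],speed=.15); bot.movel([*t,.10],speed=.2,ori=o); b=bot.sense()["opening"]
    bot.movel([*t,zt+.006],speed=.12)
    st=bot.movel([*t,zt],speed=.04,threshold=8); z=bot.sense()["tool_pos"]; eoat.release()
    bot.movel([*t,.15],speed=.2); print("w",round(a,4),round(b,4),st,np.round(z,3),bot.sense()["time"])
E
python3 - <<'E'
from h import *
weight((.624,-.136),PC-.135*PY)
weight((.405,.325),PC+.135*PY)
eoat.grasp(20)
b=np.array([.656,-.044]); u=np.array([np.cos(.07),np.sin(.07)]); o=down(-np.pi/2+.07)
p=b-.058*u; bot.move_ptp([*p,.15],o); bot.movel([*p,.045],speed=.15)
e=b+.001*u; print(bot.movel([*e,.045],speed=.05,threshold=15),bot.sense()["tool_pos"],bot.sense()["wrist_force"])
p=b-.03*u; bot.movel([*p,.045],speed=.1); bot.movel([*p,.2],speed=.2)
bot.move_j([-1.442,0.087,1.371,0,1.684,-0.103])
im,d=viewer.grab_frame("top"); np.savez("/tmp/top0.npz",im=im,d=d)
cv2.imwrite("pics/w.png",cv2.resize(im[120:310,190:410,::-1],None,fx=3.6,fy=3.0,interpolation=cv2.INTER_CUBIC)); print(bot.sense()["time"])
E
python3 m.py | sed '/=====/,$d'|sed -n '/knob/,$p'|grep -E '10[0-9] 10[0-9] 1[01]|0.6. '
```

```text
w 0.0239 0.0242 False [ 0.464 -0.12   0.027] 38.85
w 0.0242 0.0241 False [0.447 0.15  0.027] 46.1917
False [ 0.65706965 -0.04377522  0.04500957] [-0.71132343 -1.32147425 -0.2696003 ]
54.1
[270. 109.] [19  3 31] [0.849 0.189 0.056] [0.002 0.059 0.021] [120  88  57]
[205. 110.] [12  2 14] [0.849 0.401 0.058] [0.003 0.034 0.016] [112  82  54]
[432. 162.] [ 6  3 10] [ 0.662 -0.329  0.046] [0.007 0.016 0.003] [217 180 123]
[425. 163.] [4 3 8] [ 0.66  -0.308  0.047] [0.007 0.011 0.004] [226 192 132]
[442. 182.] [ 7  3 12] [ 0.593 -0.356  0.056] [0.003 0.019 0.024] [160 163 149]
[428. 198.] [2 5 8] [ 0.545 -0.309  0.047] [0.013 0.005 0.006] [172 142  99]
[369. 225.] [ 8  8 50] [ 0.462 -0.119  0.054] [0.022 0.022 0.014] [105 109 110]
[284. 232.] [ 8  8 52] [0.445 0.151 0.054] [0.022 0.022 0.014] [104 107 108]
[440. 246.] [13 18 53] [ 0.391 -0.336  0.056] [0.053 0.035 0.024] [65 69 79]
[432. 247.] [3 5 8] [ 0.389 -0.312  0.046] [0.013 0.007 0.003] [237 213 148]
[434. 258.] [ 7  5 12] [ 0.354 -0.319  0.046] [0.013 0.018 0.005] [237 209 144]
```

View pics/w.png

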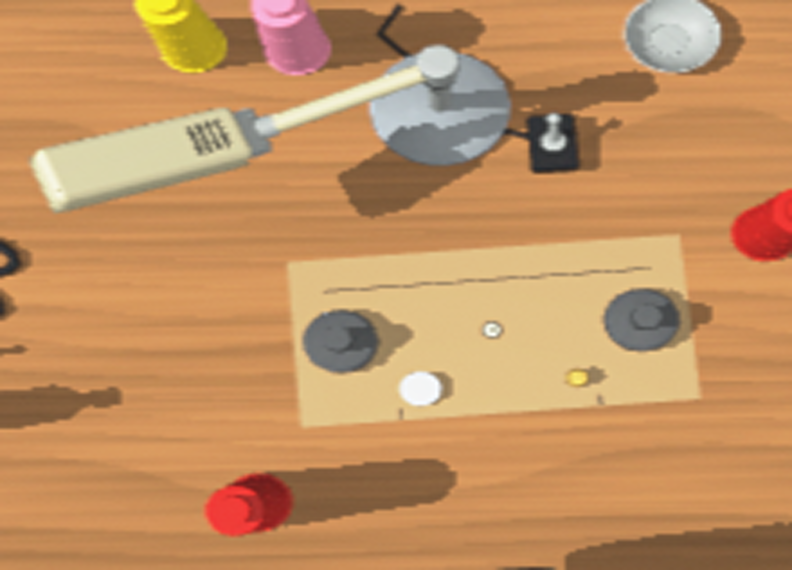

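The toggle now leans to +x (tip at crop (553,122)), both weights sit on the card ends at (340,340) and (642,320), and the mark is at (491,330). Now the lamp: I level the head first by pressing its outer end down, so the forearm can't meet it, then grip the rod and swing it.

```bash
cat > l1.py <<'E'
from h import *
post=np.array([.699,.060]); D=lambda t:np.array([np.cos(t),np.sin(t)])
t0=np.arctan2(.93,-.365); t1=np.arctan2(*(PC-post)[::-1])%(2*np.pi)
# swing plan check
for t in np.linspace(t0,t1,5): print(np.round(np.degrees(t)),np.round(solver.inverse_kinematics(np.r_[post+.11*D(t),.146],down(t-np.pi/2)),2))
eoat.grasp(20); o=down(t0-np.pi/2); p=post+.30*D(t0)
bot.move_ptp([*p,.30],o)
bot.movel([*p,.184],speed=.06,threshold=20); s=bot.sense(); print(s["tool_pos"],s["wrist_force"])
bot.movel([*p,.28],speed=.2); eoat.release()
q=post+.11*D(t0); bot.move_ptp([*q,.26],o)
im,d=viewer.grab_frame("top"); np.savez("/tmp/top0.npz",im=im,d=d)
cv2.imwrite("pics/l1.png",im[100:300,150:450,::-1])
im,d=viewer.grab_frame("scene"); cv2.imwrite("pics/l1s.png",im[100:300,200:500,::-1]); print(bot.sense()["time"])
E
python3 l1.py; python3 m.py | sed '1,/=====/d' | grep ^0; python3 - <<'E'
from h import *
print("tip",pix2plane(cam("top"),[343.6,160.7],.06))
E
python3 -c "
import cv2,numpy as np
a=cv2.imread('pics/l1.png');b=cv2.imread('pics/l1s.png');cv2.imwrite('pics/l1b.png',cv2.resize(np.vstack([a,b]),None,fx=1.5,fy=1.5))"
```

```text
111.0 [ 0.16  0.4   1.16 -0.    1.58 -0.22]
131.0 [ 0.14  0.32  1.26 -0.    1.56 -0.58]
151.0 [ 0.09  0.26  1.34 -0.    1.54 -0.97]
171.0 [ 0.04  0.22  1.39 -0.    1.53 -1.37]
190.0 [-0.03  0.21  1.4  -0.    1.53 -1.78]
[0.58952847 0.33903595 0.18408151] [-0.70760023  0.16983111  1.83730912]
62.1583
0.02 [0.718 0.056 0.186] 4
0.06 [0.688 0.09  0.173] 81
0.1 [0.68  0.114 0.174] 52
0.14 [0.665 0.144 0.176] 24
0.17 [0.643 0.187 0.48 ] 72
0.2 [0.619 0.222 0.182] 92
0.23 [0.635 0.234 0.184] 60
0.26 [0.602 0.287 0.183] 208
tip [[ 0.66984509 -0.04469593  0.06      ]]
```

View pics/l1b.png

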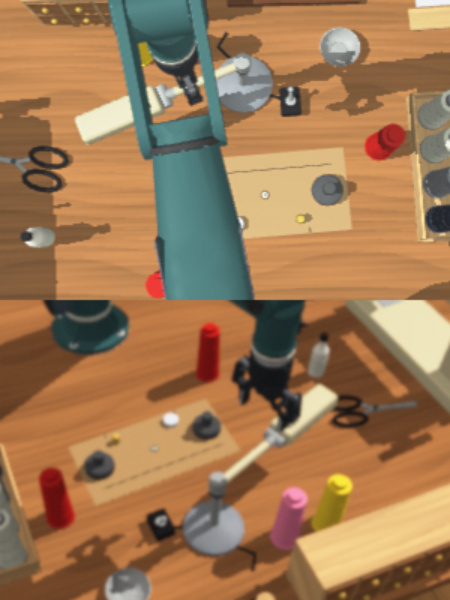

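The head is level: its top is at z≈0.183 along its whole length. The gripper is above the rod near crop (190,90). Now I grip and swing.

```bash
cat > l2.py <<'E'
from h import *
post=np.array([.699,.060]); D=lambda t:np.array([np.cos(t),np.sin(t)])
t0=np.arctan2(.93,-.365); t1=np.arctan2(*(PC-post)[::-1])%(2*np.pi)
bot.movel([*(post+.11*D(t0)),.146],speed=.12); eoat.grasp(30); print(bot.sense()["opening"])
for t in np.linspace(t0,t1,9)[1:]:
    bot.movel([*(post+.11*D(t)),.146],speed=.06,ori=down(t-np.pi/2))
s=bot.sense(); print(s["opening"],s["wrist_force"],s["tool_pos"])
eoat.release(); bot.movel([*(post+.11*D(t1)),.26],speed=.15)
bot.move_j([-1.442,0.087,1.371,0,1.684,-0.103])
im,d=viewer.grab_frame("top"); np.savez("/tmp/top0.npz",im=im,d=d)
cv2.imwrite("pics/l2.png",cv2.resize(im[110:310,190:490,::-1],None,fx=2.6,fy=2.6,interpolation=cv2.INTER_CUBIC)); print(bot.sense()["time"])
P=cloud(cam("top"),d); x,y,z=P[...,0],P[...,1],P[...,2]
hsv=cv2.cvtColor(im,cv2.COLOR_RGB2HSV)
h=(z>.14)&(z<.25)&(x>.33)&(x<.55)&(abs(y)<.12)&(hsv[...,1]<100)
print("head",cv2.minAreaRect(P[h][:,:2].astype(np.float32)),h.sum(),np.polyfit(x[h],y[h],1),np.polyfit(x[h],z[h],1))
k=(x>.37)&(x<.52)&h; hv=np.polyfit(x[k],z[k],1); print("head slope",hv,z[k].mean())
rd=(z>.15)&(z<.19)&(x>.56)&(x<.66)&(abs(y-.04)<.05); print("rod",np.polyfit(x[rd],y[rd],1))
tip=(z>.035)&(z<.085)&(abs(x-.66)<.035)&(abs(y+.045)<.025); print("tip",P[tip].round(3).tolist()[:12])
kn=(z>.045)&(z<.065)&(x>.4)&(x<.5)&(abs(y)>.09)&(abs(y-.015)<.18)
for q in (kn&(y>0),kn&(y<0)): print("knob",P[q].mean(0).round(3))
E
python3 l2.py
```

```text
0.017052802540854804
0.016986459995277772 [ 3.37440728 -4.63512386  2.63621318] [0.59168957 0.03927792 0.1465194 ]
71.8667
head ((0.45759451389312744, 0.016551710665225983), (0.18818655610084534, 0.056401848793029785), 9.215744972229004) 1256 [ 0.14696865 -0.05017934] [-0.01012507  0.18693217]
head slope [0.00751467 0.18001106] 0.183351972969427
rod [ 0.16656672 -0.06016629]
tip [[0.678, -0.043, 0.064], [0.678, -0.046, 0.064], [0.678, -0.049, 0.061], [0.676, -0.04, 0.059], [0.674, -0.042, 0.067], [0.673, -0.046, 0.068], [0.674, -0.049, 0.064], [0.672, -0.043, 0.061], [0.67, -0.046, 0.067], [0.671, -0.049, 0.064], [0.67, -0.043, 0.055], [0.669, -0.046, 0.061]]
knob [0.445 0.151 0.053]
knob [ 0.462 -0.119  0.053]
```

View pics/l2.png

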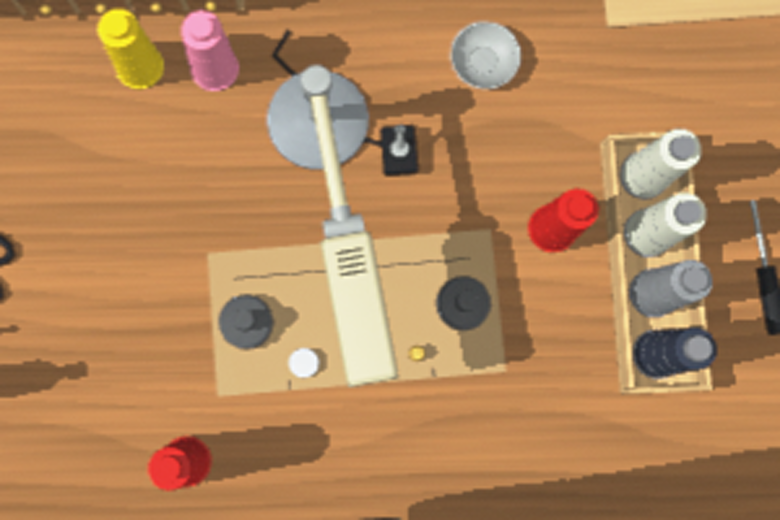

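The head lies over the mark: its centre line at x=0.455 is y≈0.017, against 0.0155 for the mark, and it is level. The toggle tip is about 18 mm to +x of the pin, so it is on, and the weights and cones are in place. I'm handing in.

```bash
python3 -c "
from h import *
print(workorder.finish_job())"
```

```text
the job is handed in; nothing more can be done
None
```

I handed the job in after about 72 s of the 210 s allowed. All four cones are upright in the tray, the lamp head is level over the mark, one weight is on each end of the card and the lamp is switched on. My last camera check agreed with this, but the hand-in returned no verdict.

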